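Pack the bonding jig up to the height gauge and lock the hold-down

ROBOT

A 7-joint arm with a two-finger parallel gripper is mounted at the origin on the work surface. World frame = base frame: x ahead of the robot, y to its left, z up, the work surface at z = 0. Lengths are in m, angles in rad, forces in N, time in s.
With the tool pointing down it reaches from about 0.4 to 0.85 m from the base axis. Payload 10.4 kg.
Tool frame: the origin (TCP) lies midway between the tips of the shut fingers; the grasp point (between the pads) lies 19 mm behind it; z points along the fingers, y is the line along which they close (so a half turn about z gives the same grasp; the last joint's range is limited). The gripper opens to 87 mm and grips with 3 to 60 N. Pads are 19 mm wide; open, the fingers measure 117 mm over their backs; the gripper's body (75 mm by 190 mm) begins 51 mm behind the grasp point.
Start: joints at [1.143, 0.332, -0.065, 1.46, 0.022, 1.35, -0.088], TCP at [0.246, -0.575, 0.223] pointing down, gripper open.
Joint ranges: [-2.6, 2.6], [-0.5, 2.12], [-1.47, 1.34], [0.16, 2.42], [-1.27, 4.41], [0.06, 2.06], [-2.6, 2.6]. Speed limits (rad/s): [2.22, 2.22, 2.79, 2.79, 3.14, 3.14, 3.14].

INTERFACE

Orientations are given as a unit quaternion [x, y, z, w].
In Python, from bench import sensors, eyes, order gives the robot as it stands.
- The arm moves only by the tool arm_command, never from a script. Its argument "steps" is a list of rows, each an object with "rot": the turn, a rotation vector about the world's x, y, z in degrees, a list of three; "slide": the shift along the world's x, y, z in m, a list of three; "grip": the opening, from 0 (shut) to 1 (fully open). A call has exactly 8 rows; each row shifts and turns the commanded pose from where the row before left it; what a row does not reach is not made up. A row lasts 1/8 s, in which the tool goes at most 62.5 mm and 10.7 degrees, less where a joint would pass 70% of its speed; a pose out of reach is approached as far as the arm can. A call with a gripper value outside its range is refused whole. The fingers move at their own pace and stop on an object; "newtons" is the grip in N (left out, the last holds). Time passes only in rows, so rows that do not move let the fingers close, or fill a call up. It gives the time, the measured TCP pose, the force, the opening and the grip force at its end, in the units of the state.
- sensors.read_state(): the state, without advancing time (a new reading comes with each control period).
- eyes.camera(name): name is "scene" or "top" or "wrist"; returns a dict with "pixels" (480x640x3 uint8, red, green, blue), "intrinsics" (3x3 intrinsics, pixels), "pose" (4x4, takes a point from camera to world coordinates). Camera axes: x right, y down, z forward; pixel columns grow to the right and rows downward; lengths in m; the calibration is good to about 2 mm. A picture is of the moment at which its call begins. There is no depth.
- order.close_job(): hands the job in; it is judged then, once.
Trained networks look in a picture, given as the dict that the camera call returned (one of the last four; its "shot" number tells which), for a name from the list of things; names that differ only in an ending like _2 or _b are one class to them, and where a whole thing is asked for, a point or a joint stands for the part that bears it (a point fixed in the world has none). Each returns a list of dicts, best first, with "conf" (0 to 1); they miss things now and then, are a little off and sometimes report something else, mostly with a low value. They report only what shows in the picture. A call takes as long as a camera call. They do not tell look-alikes from the thing itself.
- eyes.look_for(name, picture): "bbox" ([left, top, right, bottom] in pixels, round what is visible of it).
The state is a dict: "time": time; "joint_positions": joint angles; "joint_vel": joint speeds; "joint_torque": joint torques, N m; "ee_pos": TCP position; "eef_rot": TCP orientation; "ft_force": force on the tool from outside, world axes, zero at the start; "torque": the same for the moment, N m; "width": finger opening in m; "grip_force": force on a finger pad.
Only numpy, scipy, OpenCV 4.12 (cv2) and the standard library are available. Lean on these libraries where they do the work, as an engineer would, in place of code of your own. Each camera call takes 0.05 s, during which the arm holds its last target. There are 200 camera calls.

TASK

Get the bonding jig ready for the next headlamp bracket: add blue packing plates from the pile to the block that stands on the jig's pad, square and with their edges flush, until the top of the stack meets the height gauge's red mark, and leave the spare plates on their pile. Then lock the hold-down onto the stack: press its cap lightly and turn it clockwise until the lugs drop into their slots, push it right in, give it a quarter turn clockwise and let it spring up into its catch. Do not shift the packing blocks or the other things on the bench.

Things in the scene. Friction and masses are not known exactly. Their poses are not given: they have to be found in the camera images.
- jig: fixed bonding jig: white board 290 (x) x 240 (y) mm, its top 12 mm above the bench; origin under the centre of its black rubber pad, at bench level; turned up to 0.22 rad. x runs across the stack, away from the robot; y along the stack, towards the aluminium post of the hold-down (97 to 133 mm from the pad's centre)
- beam_end (a point): middle of the free end of the blue beam that carries the hold-down: jig y = +20 mm, 117 mm above the bench. The beam is 40 mm wide (x), from 108 to 126 mm above the bench, and runs from here in +y to the post, over the +y half of the stack: plates are held near their -y end and go in from the -y side, under beam and foot
- pad (a point): centre of the jig's pad (pad 50 x 140 mm under the stack), on its surface, 12 mm above the bench; axes as the jig. The stack is centred here, its length along y.
- mark (a point): tip of the height gauge's red pointer, level with its top edge: the height that the top of the stack must meet, 50 mm above the pad. The gauge (steel scale, red cursor, 100 mm tall) stands beside the stack at jig x = 52, y = 15 mm; the tip, at x = 32, y = 15 mm, is 7 mm clear of a centred stack
- plate0: hard blue plastic packing plate, 50 (x) x 140 (y) x 10 (z) mm, about 70 g; origin at the centre of its underside, y along its length. The bottom plate of the pile of five on the bench, which stands turned up to 0.4 rad; it is never needed.
- plate1: hard blue plastic packing plate, 50 (x) x 140 (y) x 10 (z) mm, about 70 g; origin at the centre of its underside, y along its length. In the pile, number 1 counted up from the bottom (plate0).
- plate2: hard blue plastic packing plate, 50 (x) x 140 (y) x 10 (z) mm, about 70 g; origin at the centre of its underside, y along its length. In the pile, number 2 counted up from the bottom (plate0).
- plate3: hard blue plastic packing plate, 50 (x) x 140 (y) x 10 (z) mm, about 70 g; origin at the centre of its underside, y along its length. In the pile, number 3 counted up from the bottom (plate0).
- plate4: hard blue plastic packing plate, 50 (x) x 140 (y) x 10 (z) mm, about 70 g; origin at the centre of its underside, y along its length. In the pile, number 4 counted up from the bottom (plate0), the top one.
- block20: yellow packing block, 50 (x) x 140 (y) x 20 (z) mm, loose, origin at the centre of its underside. One of the three blocks starts on the jig's pad as the foot of the stack; the other two are parked on the outlines at the +x side of the same board and stay there.
- block30: green packing block, 50 (x) x 140 (y) x 30 (z) mm, loose, origin at the centre of its underside. One of the three blocks starts on the jig's pad as the foot of the stack; the other two are parked on the outlines at the +x side of the same board and stay there.
- block40: grey packing block, 50 (x) x 140 (y) x 40 (z) mm, loose, origin at the centre of its underside. One of the three blocks starts on the jig's pad as the foot of the stack; the other two are parked on the outlines at the +x side of the same board and stay there.
- cap_top (a point): centre of the top of the hold-down's black ribbed cap (diameter 50 mm, 45 mm tall, axis vertical at jig y = +42 mm, top 205 mm above the bench when up). Moves down with the cap; its axes stay the jig's and do not turn with the cap. The spring pushes up with 2 N at the top, up to 14 N at the bottom with the foot on the stack
- cap_rim (a point): centre of the cap's lower rim, 45 mm below cap_top. Hidden in the cap, two lugs ride on a slotted collar. It starts turned 0.2 to 0.5 rad anticlockwise (from above) of the slots and goes down only 2 mm there; turned clockwise under light pressure it finds them (0.12 rad play either way) and can be pushed in. Beyond 27 mm it turns on, clockwise, 1.5 rad (stop at 1.6); let go there it springs up into the catch
- plunger (a joint): how far the hold-down (cap, rod and foot) is pushed down, in m: 0 up, 0.0225 locked in the catch, about 0.0265 turned but not in the catch, 0.031 end of the travel
- foot: round rubber foot of the hold-down, diameter 30 mm, on the cap's axis; origin at bench level below it when up. Up, its face is 18.5 mm above the mark; it gives up to 13 mm on its own spring, so that, locked, it presses a stack that meets the mark with about 4 N. With one plate too many the cap cannot be locked, with one too few the foot does not reach
- activator: white bottle with a red label, diameter 56, 150 mm tall, a loose bystander; leave it alone
- tape: black roll of tape, diameter 100, 25 mm tall, a loose bystander; leave it alone
- jar: low red jar with a white lid, diameter 60, 55 mm tall, a loose bystander; leave it alone
- driver: screwdriver with a blue handle, lying flat, a loose bystander; leave it alone
- adhesive: twin syringe of adhesive, about 60 x 205 x 18 mm, lying flat, a loose bystander; leave it alone
- pen: yellow marker pen, 135 mm long, lying flat, a loose bystander; leave it alone
There are look-alikes about, which are no part of the job. What is shaped like the plate4 but white is not meant.

How it is judged:
On the way, in this order (a step that is already met when the one before it is completed fails the run):
1. the stack on the jig's pad is built up so that its top plate lies flat and square, let go, with its top level with the gauge's mark (((x of plate1 in the frame of pad between -0.008 and 0.008 m and y of plate1 in the frame of pad between -0.01 and 0.01 m and angle between the x axis of plate1 and the x axis of jig, either way round below 0.12 rad and z of plate1 in the frame of mark between -0.0135 and -0.0065 m and angle between plate1's own z axis and vertical below 0.05 rad and contact force between the fingers and plate1 below 0.05 N) or (x of plate2 in the frame of pad between -0.008 and 0.008 m and y of plate2 in the frame of pad between -0.01 and 0.01 m and angle between the x axis of plate2 and the x axis of jig, either way round below 0.12 rad and z of plate2 in the frame of mark between -0.0135 and -0.0065 m and angle between plate2's own z axis and vertical below 0.05 rad and contact force between the fingers and plate2 below 0.05 N) or (x of plate3 in the frame of pad between -0.008 and 0.008 m and y of plate3 in the frame of pad between -0.01 and 0.01 m and angle between the x axis of plate3 and the x axis of jig, either way round below 0.12 rad and z of plate3 in the frame of mark between -0.0135 and -0.0065 m and angle between plate3's own z axis and vertical below 0.05 rad and contact force between the fingers and plate3 below 0.05 N) or (x of plate4 in the frame of pad between -0.008 and 0.008 m and y of plate4 in the frame of pad between -0.01 and 0.01 m and angle between the x axis of plate4 and the x axis of jig, either way round below 0.12 rad and z of plate4 in the frame of mark between -0.0135 and -0.0065 m and angle between plate4's own z axis and vertical below 0.05 rad and contact force between the fingers and plate4 below 0.05 N))), for 0.2 s.
2. the hold-down is pushed in, turned and let go, so that it is seated in its catch with its foot pressing on the stack (value of joint plunger between 0.0195 and 0.0248 m and contact force between foot and anything else above 1.5 N), for 0.2 s.
At the end, for the whole second after the job is handed in: Top of the stack within 3.5 mm of the mark, flat, let go; plates in the stack within 8 mm across, 10 mm along and 0.12 rad of the pad, the others within 30 mm on the pile, its bottom plate unmoved (30 mm); hold-down in its catch (19.5 to 24.8 mm down), foot pressing over 1.5 N; all at rest (all of step 2 and ((x of plate1 in the frame of pad between -0.008 and 0.008 m and y of plate1 in the frame of pad between -0.01 and 0.01 m and angle between the x axis of plate1 and the x axis of jig, either way round below 0.12 rad and z of plate1 in the frame of mark between -0.0135 and -0.0065 m and angle between plate1's own z axis and vertical below 0.05 rad and contact force between the fingers and plate1 below 0.05 N) or (x of plate2 in the frame of pad between -0.008 and 0.008 m and y of plate2 in the frame of pad between -0.01 and 0.01 m and angle between the x axis of plate2 and the x axis of jig, either way round below 0.12 rad and z of plate2 in the frame of mark between -0.0135 and -0.0065 m and angle between plate2's own z axis and vertical below 0.05 rad and contact force between the fingers and plate2 below 0.05 N) or (x of plate3 in the frame of pad between -0.008 and 0.008 m and y of plate3 in the frame of pad between -0.01 and 0.01 m and angle between the x axis of plate3 and the x axis of jig, either way round below 0.12 rad and z of plate3 in the frame of mark between -0.0135 and -0.0065 m and angle between plate3's own z axis and vertical below 0.05 rad and contact force between the fingers and plate3 below 0.05 N) or (x of plate4 in the frame of pad between -0.008 and 0.008 m and y of plate4 in the frame of pad between -0.01 and 0.01 m and angle between the x axis of plate4 and the x axis of jig, either way round below 0.12 rad and z of plate4 in the frame of mark between -0.0135 and -0.0065 m and angle between plate4's own z axis and vertical below 0.05 rad and contact force between the fingers and plate4 below 0.05 N)) and ((x of plate1 in the frame of pad between -0.008 and 0.008 m and y of plate1 in the frame of pad between -0.01 and 0.01 m and angle between the x axis of plate1 and the x axis of jig, either way round below 0.12 rad) or (horizontal distance between plate1 and plate0 below 0.03 m and height (world z) of plate1 below 0.043 m)) and ((x of plate2 in the frame of pad between -0.008 and 0.008 m and y of plate2 in the frame of pad between -0.01 and 0.01 m and angle between the x axis of plate2 and the x axis of jig, either way round below 0.12 rad) or (horizontal distance between plate2 and plate0 below 0.03 m and height (world z) of plate2 below 0.043 m)) and ((x of plate3 in the frame of pad between -0.008 and 0.008 m and y of plate3 in the frame of pad between -0.01 and 0.01 m and angle between the x axis of plate3 and the x axis of jig, either way round below 0.12 rad) or (horizontal distance between plate3 and plate0 below 0.03 m and height (world z) of plate3 below 0.043 m)) and ((x of plate4 in the frame of pad between -0.008 and 0.008 m and y of plate4 in the frame of pad between -0.01 and 0.01 m and angle between the x axis of plate4 and the x axis of jig, either way round below 0.12 rad) or (horizontal distance between plate4 and plate0 below 0.03 m and height (world z) of plate4 below 0.043 m)) and distance of plate0 from where it was at the start of the episode below 0.03 m and linear speed of each of plate0, plate1, plate2, plate3, plate4 below 0.02 m/s); the robot touches nothing.
It fails at once if a packing block is pushed out of place by more than 15 mm (distance of any of block20, block30, block40 from where it was at the start of the episode above 0.015 m).
It fails at once if one of the other things on the bench (bottle, tape, jar, screwdriver, adhesive, pen) is moved by more than 30 mm (distance of any of activator, tape, jar, driver, adhesive, pen from where it was at the start of the episode above 0.03 m).
It also fails if it takes over 72 s, if anything falls off the work surface, if the arm or the gripper's body presses on something with over 40 N, if the wrist force passes 120 N, or if a joint passes its speed limit or range.

## Working session

There is one attempt and no reset: what is moved stays moved. The work goes in short steps, Python scripts to look and compute and a tool call to move; the robot and the scene stay as the last step left them, time stands still between calls to the robot, and variables do not carry over. Pictures are saved under pics/ and viewed, at most 10 in all, crops included, and the job is handed in when it is done.

Besides the shell and the picture viewer there is one more tool, called after ">>>" by a JSON object that holds its "fn" and its "kwargs". arm_command: Moves the arm, as the interface text tells. Its arguments: {"type":"object","properties":{"steps":{"type":"array","items":{"type":"object","properties":{"rot":{"type":"array","items":{"type":"number"}},"slide":{"type":"array","items":{"type":"number"}},"grip":{"type":"number"}}}},"newtons":{"type":"number"}},"required":["steps"]}

```bash
mkdir -p pics; cat > h.py <<'E'
import numpy as np, cv2
from bench import sensors, eyes, order
def shot(n,f=None):
    p=eyes.camera(n)
    if f: cv2.imwrite('pics/'+f,cv2.cvtColor(p['pixels'],cv2.COLOR_RGB2BGR))
    return p
def ray(p,uv,z):
    K=np.array(p['intrinsics']);T=np.array(p['pose'])
    d=T[:3,:3]@np.linalg.solve(K,[uv[0],uv[1],1.]);o=T[:3,3]
    return o+d*(z-o[2])/d[2]
def proj(p,X):
    K=np.array(p['intrinsics']);T=np.array(p['pose'])
    c=K@(T[:3,:3].T@(np.array(X)-T[:3,3]));return c[:2]/c[2]
E
python3 - <<'E'
from h import *
np.set_printoptions(precision=3,suppress=True)
for n in ['top','scene']:
    p=shot(n,n+'0.png');print(n,p['intrinsics'],p['pose'])
    for k in ['jig','plate4','block20','block30','block40','cap_top','foot','activator','jar','tape']:
        r=eyes.look_for(k,p);print(k,[(np.round(a['bbox']).tolist(),round(a['conf'],2)) for a in r[:3]])
print(sensors.read_state())
E
```

```text
top [[545.056   0.    321.993]
 [  0.    545.056 244.075]
 [  0.      0.      1.   ]] [[ 0.005 -0.991  0.131  0.38 ]
 [-1.    -0.005  0.002  0.012]
 [-0.001 -0.131 -0.991  1.51 ]
 [ 0.     0.     0.     1.   ]]
jig [([249.0, 180.0, 346.0, 296.0], 0.96)]
plate4 [([396.0, 321.0, 450.0, 344.0], 0.94), ([389.0, 257.0, 446.0, 287.0], 0.79), ([462.0, 265.0, 502.0, 318.0], 0.63)]
block20 [([281.0, 183.0, 333.0, 212.0], 0.97), ([279.0, 212.0, 331.0, 232.0], 0.79), ([276.0, 252.0, 329.0, 276.0], 0.63)]
block30 [([281.0, 183.0, 333.0, 212.0], 0.97), ([279.0, 212.0, 331.0, 232.0], 0.79), ([276.0, 252.0, 329.0, 276.0], 0.63)]
block40 [([281.0, 183.0, 333.0, 212.0], 0.97), ([279.0, 212.0, 331.0, 232.0], 0.79), ([276.0, 252.0, 329.0, 276.0], 0.63)]
cap_top [([271.0, 241.0, 295.0, 264.0], 0.54)]
foot [([274.0, 240.0, 297.0, 263.0], 0.62)]
activator [([146.0, 220.0, 180.0, 247.0], 0.61)]
jar [([376.0, 165.0, 400.0, 190.0], 0.95), ([245.0, 180.0, 344.0, 293.0], 0.56)]
tape [([151.0, 266.0, 190.0, 301.0], 0.69), ([270.0, 243.0, 297.0, 263.0], 0.24)]
scene [[484.932   0.    309.703]
 [  0.    484.932 2
[... 787 characters left out ...]
ivator [([463.0, 312.0, 505.0, 392.0], 0.82)]
jar [([180.0, 271.0, 204.0, 301.0], 0.84), ([341.0, 214.0, 364.0, 270.0], 0.72)]
tape [([466.0, 311.0, 520.0, 354.0], 0.73), ([342.0, 211.0, 366.0, 269.0], 0.28)]
{'time': 1.1, 'joint_positions': array([ 1.143,  0.332, -0.065,  1.46 ,  0.022,  1.35 , -0.089]), 'joint_vel': array([-0.001, -0.002, -0.   ,  0.002,  0.001,  0.001, -0.002]), 'joint_torque': array([ -0.   , -62.306,   0.024, -39.013,  -0.061,   0.032,   0.   ]), 'ee_pos': array([ 0.246, -0.575,  0.223]), 'eef_rot': array([0.98 , 0.201, 0.   , 0.   ]), 'ft_force': array([ 0.264,  0.654, -0.512]), 'torque': array([-0.008,  0.012, -0.058]), 'grip_force': 0.0, 'width': 0.08712500902995457}
```

```bash
python3 - <<'E'
import cv2,numpy as np
a=cv2.imread('pics/top0.png')[150:370,130:520];b=cv2.imread('pics/scene0.png')[180:400,110:530]
a=cv2.resize(a,(780,440),interpolation=2);b=cv2.resize(b,(798,418),interpolation=2)
cv2.imwrite('pics/a.png',a);cv2.imwrite('pics/b.png',b)
E
```

```text
(no output)
```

View pics/a.png

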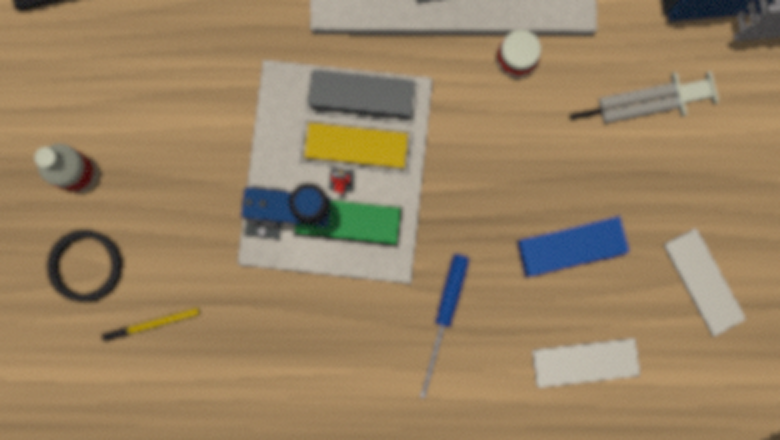

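View pics/b.png

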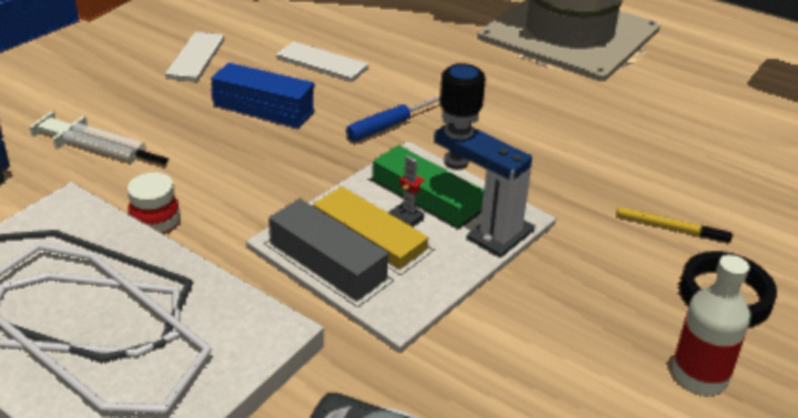

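The top view (crop ×2, offset 130,150) shows three candidates shaped like plate4. The blue pile is at full-image ~(417,272), and there are two white look-alikes at ~(422,331) and ~(482,291). The blue pile is the one meant, and the scene view confirms it is a five-high stack. The foot on the pad is the green block (30 mm), so two plates are needed.

```bash
cat >> h.py <<'E'
def mask(p,lo,hi,box):
    h=cv2.cvtColor(p['pixels'],cv2.COLOR_RGB2HSV);m=cv2.inRange(h,lo,hi);o=np.zeros_like(m)
    l,t,r,b=box;o[t:b,l:r]=m[t:b,l:r];return o
def rect(p,m,z):
    c=max(cv2.findContours(m,0,1)[0],key=cv2.contourArea)[:,0,:].astype(float)
    w=np.array([ray(p,q,z)[:2] for q in c],np.float32)
    return cv2.minAreaRect(w)
E
python3 - <<'E'
from h import *
np.set_printoptions(precision=4,suppress=True)
p=shot('top')
m=mask(p,(100,120,60),(130,255,255),(380,245,460,300));print('pile',rect(p,m,.05))
m=mask(p,(40,80,40),(85,255,255),(240,180,350,300));print('green',rect(p,m,.042))
m=mask(p,(20,120,80),(32,255,255),(270,205,345,240));print('yellow',rect(p,m,.032))
m=mask(p,(0,0,90),(180,60,255),(240,175,350,300));print('board',rect(p,m,.012), cv2.boxPoints(rect(p,m,.012)))
r=eyes.look_for('cap_top',p)
b=r[0]['bbox'];print('cap',b,ray(p,((b[0]+b[2])/2,(b[1]+b[3])/2),.205))
s=eyes.camera('wrist');print(s['pose'],s['intrinsics'])
E
```

```text
pile ((0.49616122245788574, -0.23786140978336334), (0.04709835350513458, 0.1386486291885376), 13.368943214416504)
green ((0.5308279395103455, 0.06430789083242416), (0.13684312999248505, 0.04893333837389946), 83.93946838378906)
yellow ((0.6357980370521545, 0.054137103259563446), (0.13895469903945923, 0.0510905496776104), 83.8455581665039)
board ((0.6047840118408203, 0.08548001199960709), (0.2451154738664627, 0.28996554017066956), 84.08899688720703) [[ 0.448  -0.0215]
 [ 0.7364 -0.0514]
 [ 0.7616  0.1925]
 [ 0.4732  0.2223]]
cap [270.5, 239.2, 296.7, 264.1] [0.5341 0.1071 0.205 ]
[[ 0.3942 -0.886  -0.2441  0.3134]
 [-0.919  -0.38   -0.1049 -0.5449]
 [ 0.0002  0.2656 -0.9641  0.3847]
 [ 0.      0.      0.      1.    ]] [[377.928    0.     315.917 ]
 [  0.     377.928  237.5169]
 [  0.       0.       1.    ]]
```

>>> {"fn": "arm_command", "kwargs": {"steps": [{"slide":[0.033,0.035,-0.009],"rot":[0,0,10],"grip":1},{"slide":[0.033,0.035,-0.009],"rot":[0,0,10],"grip":1},{"slide":[0.033,0.035,-0.009],"rot":[0,0,10],"grip":1},{"slide":[0.033,0.035,-0.009],"rot":[0,0,10],"grip":1},{"slide":[0.033,0.035,-0.009],"rot":[0,0,10],"grip":1},{"slide":[0.033,0.035,-0.009],"rot":[0,0,10],"grip":1},{"slide":[0.033,0.035,-0.009],"rot":[0,0,10],"grip":1},{"slide":[0.033,0.035,-0.009],"rot":[0,0,10],"grip":1}], "newtons": 30}}

```text
time: 2.25
ee_pos: [0.5111, -0.2934, 0.1505]
eef_rot: [0.619, 0.785, 0.0, 0.0]
ft_force: [-0.3, -1.6, 0.3]
width: 0.0868
grip_force: 0.0
```

```bash
cat >> h.py <<'E'
def pile(p,z):
    m=mask(p,(100,120,60),(130,255,255),(0,0,640,480))
    return rect(p,m,z)
E
python3 - <<'E'
from h import *
p=shot('wrist','w1.png');print(pile(p,.05));print(p['pose'][:3,3],sensors.read_state()['ee_pos'],sensors.read_state()['joint_positions'])
E
```

```text
((0.4990234673023224, -0.23579096794128418), (0.05017875134944916, 0.1350860595703125), 16.234914779663086)
[ 0.49448456 -0.22166492  0.31256683] [ 0.51523455 -0.28620271  0.14942017] [ 0.8070197   0.34224445 -0.45742659  1.63310662  0.15508435  1.20287233
  0.56900909]
```

View pics/w1.png

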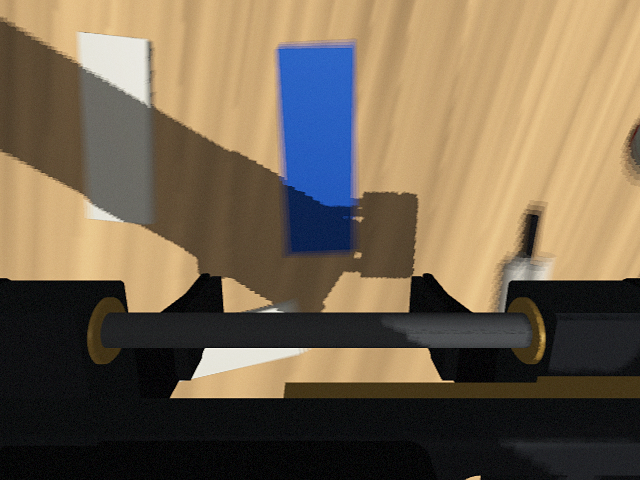

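The wrist view shows the blue pile top from (278,45) to (353,255), midway between the fingers. The white look-alikes are clear of it, at left (115,125) and below (250,345). The arm was still settling, so I'll measure again.

```bash
python3 - <<'E'
from h import *
for i in range(2):
    p=shot('wrist');print(pile(p,.05))
s=sensors.read_state();print(p['pose'][:3,3],s['ee_pos'],s['eef_rot'],s['joint_vel'])
p=shot('wrist');m=mask(p,(100,120,60),(130,255,255),(0,0,640,480))
for r in (100,140):
    c=np.where(m[r])[0];print(r,c.min(),c.max(),ray(p,(c.min(),r),.05),ray(p,(c.max()+1,r),.05))
E
```

```text
((0.4976479709148407, -0.23898038268089294), (0.04949695244431496, 0.1387587934732437), 14.122701644897461)
((0.4973413646221161, -0.2400818169116974), (0.049331434071063995, 0.13854217529296875), 14.153444290161133)
[ 0.49627846 -0.21738707  0.31209848] [ 0.5117505  -0.29150253  0.15010777] [ 6.19069992e-01  7.85335349e-01  7.19767195e-04 -4.64526385e-04] [ 0.03849985 -0.01660307  0.06115864 -0.00101919  0.00728571  0.00705545
 -0.0204555 ]
100 274 348 [ 0.46375662 -0.20567737  0.05      ] [ 0.51147476 -0.19419512  0.05      ]
140 276 347 [ 0.47026792 -0.23018079  0.05      ] [ 0.51732101 -0.21886362  0.05      ]
```

>>> {"fn": "arm_command", "kwargs": {"steps": [{"slide":[0,0.001,-0.03],"grip":1},{"slide":[0,0,-0.03],"grip":1},{"slide":[0,0,-0.03],"grip":1},{"slide":[0,0,-0.0185],"rot":[0,0,0.4],"grip":1},{"slide":[0,0,0],"grip":1},{"slide":[0,0,0],"grip":0.5},{"slide":[0,0,0],"grip":0.5},{"slide":[0,0,0],"grip":0.5}], "newtons": 30}}

```text
schema error: expected keys rot, slide, grip
```

>>> {"fn": "arm_command", "kwargs": {"steps": [{"grip":0.3},{"grip":0.3},{"grip":0.3},{"grip":0.3},{"slide":[0,0,0.005],"grip":0.3},{"slide":[0,0,0.02],"grip":0.3},{"slide":[0,0,0.04],"grip":0.3},{"slide":[0,0,0.03],"grip":0.3}], "newtons": 30}}

```text
schema error: expected keys rot, slide, grip
```

>>> {"fn": "arm_command", "kwargs": {"steps": [{"slide":[0,0.001,-0.03],"rot":[0,0,0],"grip":1},{"slide":[0,0,-0.03],"rot":[0,0,0],"grip":1},{"slide":[0,0,-0.03],"rot":[0,0,0],"grip":1},{"slide":[0,0,-0.0185],"rot":[0,0,0.4],"grip":1},{"slide":[0,0,0],"rot":[0,0,0],"grip":1},{"slide":[0,0,0],"rot":[0,0,0],"grip":0.5},{"slide":[0,0,0],"rot":[0,0,0],"grip":0.5},{"slide":[0,0,0],"rot":[0,0,0],"grip":0.5}], "newtons": 30}}

```text
time: 3.45
ee_pos: [0.5106, -0.2937, 0.0428]
eef_rot: [0.618, 0.786, 0.0, 0.001]
ft_force: [0.4, 0.1, -0.3]
width: 0.0646
grip_force: 0.0
```

>>> {"fn": "arm_command", "kwargs": {"steps": [{"slide":[0,0,0],"rot":[0,0,0],"grip":0.3},{"slide":[0,0,0],"rot":[0,0,0],"grip":0.3},{"slide":[0,0,0],"rot":[0,0,0],"grip":0.3},{"slide":[0,0,0],"rot":[0,0,0],"grip":0.3},{"slide":[0,0,0.005],"rot":[0,0,0],"grip":0.3},{"slide":[0,0,0.02],"rot":[0,0,0],"grip":0.3},{"slide":[0,0,0.035],"rot":[0,0,0],"grip":0.3},{"slide":[0,0,0.01],"rot":[0,0,0],"grip":0.3}], "newtons": 30}}

```text
time: 4.45
ee_pos: [0.5116, -0.2941, 0.1154]
eef_rot: [0.618, 0.786, 0.0, 0.002]
ft_force: [0.3, -0.0, -2.3]
width: 0.0493
grip_force: 30.0
```

```bash
python3 - <<'E'
from h import *
s=sensors.read_state();print(s['ee_pos'],s['width'],s['grip_force'],s['eef_rot'])
p=shot('wrist','w2.png');print(pile(p,.122))
p=shot('scene','s2.png');cv2.imwrite('pics/s2c.png',cv2.resize(cv2.imread('pics/s2.png')[150:370,110:430],(800,550)))
E
```

```text
[ 0.51155967 -0.29407219  0.11541608] 0.04930052876324586 29.988078474998474 [6.18437362e-01 7.85830951e-01 3.20552086e-04 2.20054907e-03]
((0.4981810450553894, -0.2376837432384491), (0.04994834586977959, 0.12483381479978561), 14.07792854309082)
```

View pics/s2c.png

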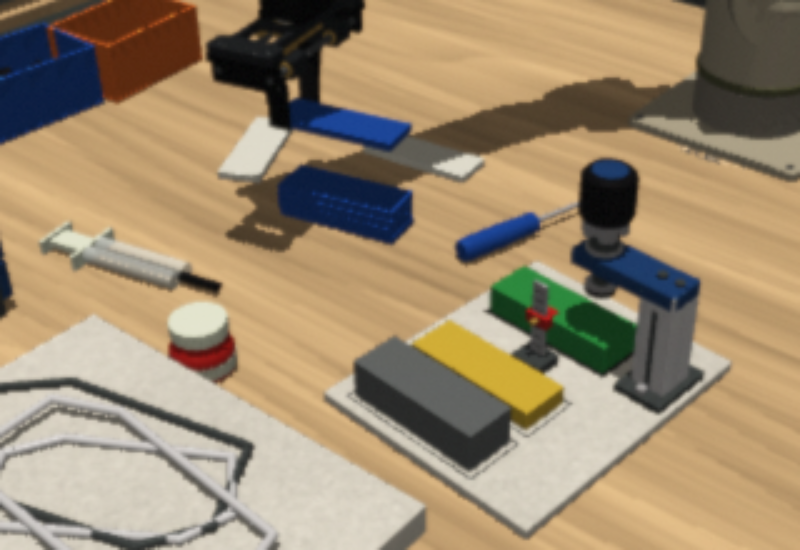

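One plate is gripped, level at about (350,125) in the crop, and four remain on the pile at (345,205). The screwdriver lies between the pile and the jig, so I'll stay above it.

>>> {"fn": "arm_command", "kwargs": {"steps": [{"slide":[0.001,0.0365,0],"rot":[0,0,-3.3],"grip":0.3},{"slide":[0.001,0.0365,0],"rot":[0,0,-3.3],"grip":0.3},{"slide":[0.001,0.0365,0],"rot":[0,0,-3.3],"grip":0.3},{"slide":[0.001,0.0365,-0.01],"rot":[0,0,-3.3],"grip":0.3},{"slide":[0.001,0.0365,-0.015],"rot":[0,0,-3.3],"grip":0.3},{"slide":[0.001,0.0365,-0.013],"rot":[0,0,-3.2],"grip":0.3},{"slide":[0,0,0],"rot":[0,0,0],"grip":0.3},{"slide":[0,0,0],"rot":[0,0,0],"grip":0.3}]}}

```text
time: 5.55
ee_pos: [0.5158, -0.0752, 0.0736]
eef_rot: [0.744, 0.669, -0.0, -0.0]
ft_force: [0.8, -0.1, -0.5]
width: 0.0494
grip_force: 30.0
```

```bash
python3 - <<'E'
from h import *
s=sensors.read_state();print(s['ee_pos'],s['width'],s['grip_force'],s['eef_rot'],np.degrees(2*np.arctan2(s['eef_rot'][1],s['eef_rot'][0])))
p=shot('wrist','w3.png')
m=mask(p,(40,80,30),(85,255,255),(0,0,640,480));print('green',rect(p,m,.042),cv2.boundingRect(m))
b=mask(p,(100,120,60),(130,255,255),(150,150,480,300));print('plate',rect(p,b,s['ee_pos'][2]+.0075),cv2.boundingRect(b))
E
```

```text
[ 0.51577977 -0.07516691  0.07356288] 0.04938089864604718 29.987837076187134 [ 7.43690583e-01  6.68523825e-01 -3.98959829e-04 -2.28394685e-04] 83.90648070938259
green ((0.6865981817245483, -0.20227226614952087), (0.0, 0.0), 0.0) (418, 398, 193, 40)
plate ((0.49600744247436523, -0.0377819798886776), (0.06454604864120483, 0.09718401730060577), 83.93246459960938) (150, 150, 227, 150)
```

View pics/w3.png

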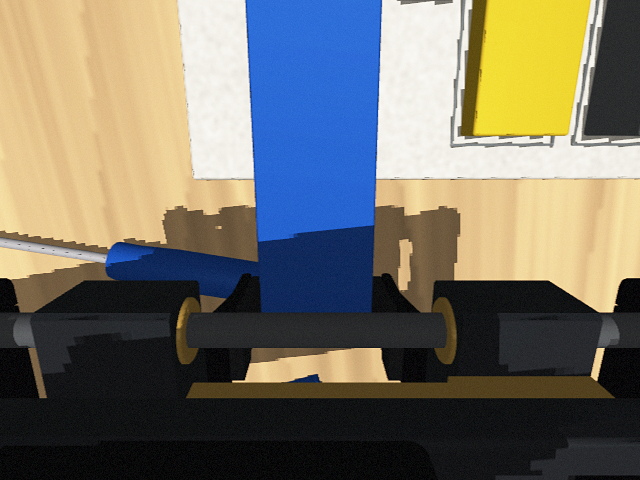

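The held plate spans cols 258–373, centred, with its end out of view. The yellow block's near end is at row 135, cols ~473–570, and the driver handle is at (180,265). I'll check the yellow block's corners against the top-view estimate.

```bash
python3 - <<'E'
from h import *
np.set_printoptions(precision=4,suppress=True)
p=shot('wrist');s=sensors.read_state();t=s['ee_pos']
m=mask(p,(20,120,80),(32,255,255),(440,0,620,160));r=np.where(m.sum(1)>255*40)[0].max();print('row',r)
c=np.where(m[r-3])[0];print('yel end',ray(p,((c.min()+c.max())/2,r),.032),c.min(),c.max(),'exp .6276 -.0163 (end-mid)')
a=np.radians(84);y=np.array([np.cos(a),np.sin(a)]);x=np.array([y[1],-y[0]])
b=mask(p,(100,120,60),(130,255,255),(200,0,450,200))
for rr in (20,120,190):
    c=np.where(b[rr])[0]
    for q in (c.min(),c.max()+1):
        d=ray(p,(q,rr),t[2]+.0075)[:2]-t[:2];print(rr,q,'across',d@x,'along',d@y)
E
```

```text
row 133
yel end [ 0.6262 -0.0132  0.032 ] 460 566 exp .6276 -.0163 (end-mid)
20 247 across -0.024646635352725828 along 0.11392266135909647
20 381 across 0.024350619536094322 along 0.1138121024612227
120 252 across -0.024471687668210593 along 0.07898881811222244
120 378 across 0.024702449538615757 along 0.07887679418096355
190 255 across -0.024539294635160296 along 0.051598109903025054
190 375 across 0.024609686299715293 along 0.05148530794122676
```

>>> {"fn": "arm_command", "kwargs": {"steps": [{"slide":[0,0,-0.0205],"rot":[0,0,0],"grip":0.3},{"slide":[0,0,0],"rot":[0,0,0],"grip":0.3},{"slide":[0.002,0.02,0],"rot":[0,0,0],"grip":0.3},{"slide":[0.002,0.025,0],"rot":[0,0,0],"grip":0.3},{"slide":[0.002,0.025,0],"rot":[0,0,0],"grip":0.3},{"slide":[0.002,0.015,0],"rot":[0,0,0],"grip":0.3},{"slide":[0,0,0],"rot":[0,0,0],"grip":0.3},{"slide":[0,0,-0.004],"rot":[0,0,0],"grip":0.3}]}}

```text
time: 6.65
ee_pos: [0.5244, 0.0092, 0.0497]
eef_rot: [0.744, 0.668, -0.0, 0.0]
ft_force: [0.4, -0.6, -0.5]
width: 0.0493
grip_force: 30.0
```

```bash
python3 - <<'E'
from h import *
s=sensors.read_state();print(s['ee_pos'],s['ft_force'],s['torque'],np.degrees(2*np.arctan2(s['eef_rot'][1],s['eef_rot'][0])))
a=cv2.cvtColor(shot('top')['pixels'],4)[150:350,200:450];b=cv2.cvtColor(shot('scene')['pixels'],4)[190:380,210:430]
cv2.imwrite('pics/c4.png',np.hstack([cv2.resize(a,(400,320)),cv2.resize(b,(400,320))]))
E
```

```text
[0.52443433 0.00920707 0.04969186] [ 0.35799995 -0.5960977  -0.47974203] [-0.10624637 -0.05168571  0.01410456] 83.81962383869966
```

View pics/c4.png

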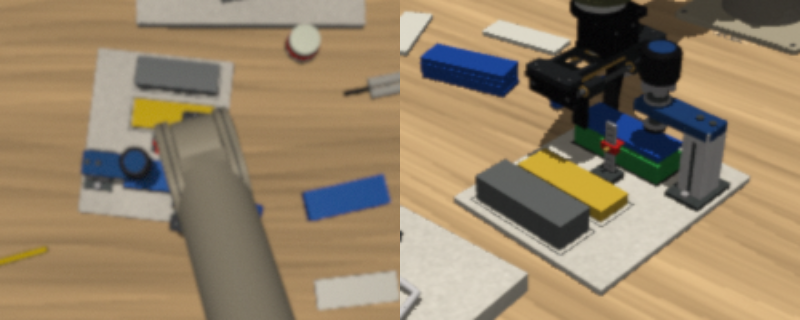

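The plate sits over the green block under the beam, aligned in both views. Lowering the last 5 mm and releasing.

>>> {"fn": "arm_command", "kwargs": {"steps": [{"slide":[0,0,-0.003],"rot":[0,0,0],"grip":0.3},{"slide":[0,0,-0.002],"rot":[0,0,0],"grip":0.3},{"slide":[0,0,0],"rot":[0,0,0],"grip":0.3},{"slide":[0,0,0],"rot":[0,0,0],"grip":0.75},{"slide":[0,0,0],"rot":[0,0,0],"grip":0.75},{"slide":[0,0,0],"rot":[0,0,0],"grip":0.85},{"slide":[0,0,0.02],"rot":[0,0,0],"grip":0.85},{"slide":[0,-0.02,0.03],"rot":[0,0,0],"grip":1}]}}

```text
time: 7.75
ee_pos: [0.5235, -0.0081, 0.0946]
eef_rot: [0.743, 0.67, -0.0, -0.001]
ft_force: [0.4, -0.1, -0.1]
width: 0.0778
grip_force: 0.0
```

>>> {"fn": "arm_command", "kwargs": {"steps": [{"slide":[-0.001,-0.045,0.015],"rot":[0,0,0],"grip":1},{"slide":[-0.002,-0.045,0],"rot":[0,0,3.3],"grip":1},{"slide":[-0.002,-0.045,0],"rot":[0,0,3.3],"grip":1},{"slide":[-0.002,-0.045,0],"rot":[0,0,3.3],"grip":1},{"slide":[-0.002,-0.045,0],"rot":[0,0,3.3],"grip":1},{"slide":[-0.002,-0.04,0],"rot":[0,0,3.3],"grip":1},{"slide":[-0.002,-0.019,0],"rot":[0,0,3.3],"grip":1},{"slide":[0,0,0],"rot":[0,0,0],"grip":1}]}}

```text
time: 8.75
ee_pos: [0.5106, -0.295, 0.1093]
eef_rot: [0.619, 0.785, -0.0, -0.0]
ft_force: [-0.0, 0.6, 0.3]
width: 0.0867
grip_force: 0.0
```

```bash
python3 - <<'E'
from h import *
p=shot('top','t5.png')
m=mask(p,(100,120,60),(130,255,255),(300,245,345,285));print('stack -y part',rect(p,m,.052),cv2.boundingRect(m))
m=mask(p,(40,80,40),(85,255,255),(240,230,350,300));print('green left',cv2.boundingRect(m),(m>0).sum())
p=shot('wrist');print('pile',pile(p,.04))
s=sensors.read_state();print(s['ee_pos'],np.degrees(2*np.arctan2(s['eef_rot'][1],s['eef_rot'][0])))
a=cv2.imread('pics/t5.png')[225:305,240:360];b=cv2.cvtColor(shot('scene')['pixels'],4)[220:310,280:400]
cv2.imwrite('pics/c5.png',np.hstack([cv2.resize(a,(400,300)),cv2.resize(b,(400,300))]))
E
```

```text
stack -y part ((0.5261525511741638, 0.0366886667907238), (0.08031908422708511, 0.04767419770359993), 83.91033172607422) (300, 251, 30, 21)
green left (0, 0, 0, 0) 0
pile ((0.49758803844451904, -0.24003612995147705), (0.04953932389616966, 0.1384204477071762), 13.47482681274414)
[ 0.51143489 -0.29229139  0.10951438] 103.66222305069182
```

View pics/c5.png

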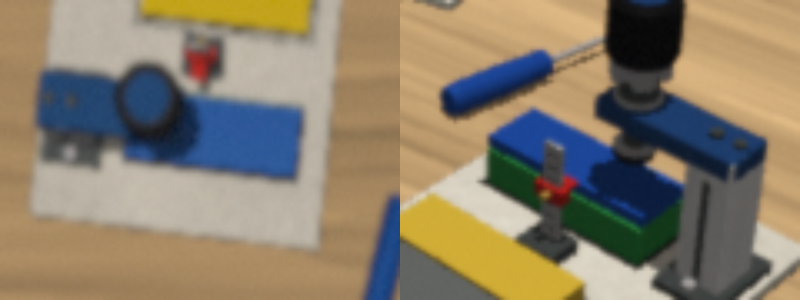

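The first plate lies flush on the green block in both views, and the pile is unmoved. Now for the second plate.

>>> {"fn": "arm_command", "kwargs": {"steps": [{"slide":[0,0.001,-0.03],"rot":[0,0,0],"grip":1},{"slide":[0,0,-0.027],"rot":[0,0,0],"grip":1},{"slide":[0,0,-0.0195],"rot":[0,0,0],"grip":1},{"slide":[0,0,0],"rot":[0,0,0],"grip":0.9},{"slide":[0,0,0],"rot":[0,0,0],"grip":0.5},{"slide":[0,0,0],"rot":[0,0,0],"grip":0.5},{"slide":[0,0,0],"rot":[0,0,0],"grip":0.4},{"slide":[0,0,0],"rot":[0,0,0],"grip":0.4}], "newtons": 30}}

```text
time: 9.9
ee_pos: [0.5113, -0.2927, 0.0335]
eef_rot: [0.618, 0.786, -0.0, 0.0]
ft_force: [-1.4, -0.5, 1.6]
width: 0.0495
grip_force: 30.0
```

>>> {"fn": "arm_command", "kwargs": {"steps": [{"slide":[0,0,0.005],"rot":[0,0,0],"grip":0.3},{"slide":[0,0,0.03],"rot":[0,0,0],"grip":0.3},{"slide":[0.001,0.0345,0.02],"rot":[0,0,-3.3],"grip":0.3},{"slide":[0.001,0.0365,0],"rot":[0,0,-3.3],"grip":0.3},{"slide":[0.001,0.0365,0],"rot":[0,0,-3.3],"grip":0.3},{"slide":[0.001,0.0365,-0.005],"rot":[0,0,-3.3],"grip":0.3},{"slide":[0.001,0.0365,-0.01],"rot":[0,0,-3.3],"grip":0.3},{"slide":[0.001,0.0365,-0.005],"rot":[0,0,-3.2],"grip":0.3}]}}

```text
time: 10.9
ee_pos: [0.5169, -0.0743, 0.0679]
eef_rot: [0.744, 0.668, -0.0, -0.0]
ft_force: [0.2, -0.3, -0.5]
width: 0.0494
grip_force: 30.0
```

>>> {"fn": "arm_command", "kwargs": {"steps": [{"slide":[0,0,-0.006],"rot":[0,0,0],"grip":0.3},{"slide":[0,0,0],"rot":[0,0,0],"grip":0.3},{"slide":[0,0,0],"rot":[0,0,0],"grip":0.3},{"slide":[0,0,0],"rot":[0,0,0],"grip":0.3},{"slide":[0,0,0],"rot":[0,0,0],"grip":0.3},{"slide":[0,0,0],"rot":[0,0,0],"grip":0.3},{"slide":[0,0,0],"rot":[0,0,0],"grip":0.3},{"slide":[0,0,0],"rot":[0,0,0],"grip":0.3}]}}

```text
time: 11.9
ee_pos: [0.5172, -0.0755, 0.0621]
eef_rot: [0.743, 0.669, 0.0, 0.0]
ft_force: [0.6, 0.6, -1.4]
width: 0.0494
grip_force: 30.0
```

>>> {"fn": "arm_command", "kwargs": {"steps": [{"slide":[0.002,0.022,0.0005],"rot":[0,0,0],"grip":0.3},{"slide":[0.002,0.025,0],"rot":[0,0,0],"grip":0.3},{"slide":[0.002,0.025,0],"rot":[0,0,0],"grip":0.3},{"slide":[0.001,0.0145,0],"rot":[0,0,0],"grip":0.3},{"slide":[0,0,0],"rot":[0,0,0],"grip":0.3},{"slide":[0,0,0],"rot":[0,0,0],"grip":0.3},{"slide":[0,0,-0.003],"rot":[0,0,0],"grip":0.3},{"slide":[0,0,0],"rot":[0,0,0],"grip":0.3}]}}

```text
time: 12.9
ee_pos: [0.5239, 0.0103, 0.0592]
eef_rot: [0.744, 0.669, -0.0, -0.0]
ft_force: [0.2, -0.1, -1.3]
width: 0.049
grip_force: 30.0
```

>>> {"fn": "arm_command", "kwargs": {"steps": [{"slide":[0,0.001,-0.002],"rot":[0,0,0],"grip":0.3},{"slide":[0,0,-0.0017],"rot":[0,0,0],"grip":0.3},{"slide":[0,0,0],"rot":[0,0,0],"grip":0.3},{"slide":[0,0,0],"rot":[0,0,0],"grip":0.75},{"slide":[0,0,0],"rot":[0,0,0],"grip":0.75},{"slide":[0,0,0],"rot":[0,0,0],"grip":0.85},{"slide":[0,0,0.02],"rot":[0,0,0],"grip":0.85},{"slide":[0,-0.02,0.03],"rot":[0,0,0],"grip":1}]}}

```text
time: 13.9
ee_pos: [0.5235, -0.0066, 0.1059]
eef_rot: [0.742, 0.67, -0.0, -0.001]
ft_force: [0.6, -1.3, 0.6]
width: 0.0778
grip_force: 0.0
```

>>> {"fn": "arm_command", "kwargs": {"steps": [{"slide":[0,-0.02,0.05],"rot":[0,0,0],"grip":1},{"slide":[0,-0.02,0.05],"rot":[0,0,0],"grip":1},{"slide":[0,-0.02,0.05],"rot":[0,0,0],"grip":1},{"slide":[0,-0.02,0],"rot":[0,0,0],"grip":1},{"slide":[0,-0.03,0],"rot":[0,0,0],"grip":1},{"slide":[0,-0.03,0],"rot":[0,0,0],"grip":1},{"slide":[0,0,0],"rot":[0,0,0],"grip":1},{"slide":[0,0,0],"rot":[0,0,0],"grip":1}]}}

```text
time: 14.9
ee_pos: [0.524, -0.1472, 0.2551]
eef_rot: [0.743, 0.669, -0.0, -0.001]
ft_force: [-0.0, 0.6, -0.1]
width: 0.0873
grip_force: 0.0
```

```bash
python3 - <<'E'
from h import *
s=sensors.read_state();print(s['ee_pos'],s['joint_positions'],np.degrees(2*np.arctan2(s['eef_rot'][1],s['eef_rot'][0])))
p=shot('top','t6.png')
m=mask(p,(100,120,60),(130,255,255),(300,245,345,285));print('stack -y part',rect(p,m,.062),cv2.boundingRect(m))
p=shot('wrist','w6.png')
for k in ('cap_top','plate4'):
    r=eyes.look_for(k,p);print(k,[(np.round(a['bbox']).tolist(),round(a['conf'],2)) for a in r[:2]])
    if r and k=='cap_top':b=r[0]['bbox'];print(ray(p,((b[0]+b[2])/2,(b[1]+b[3])/2),.205))
a=cv2.imread('pics/w6.png');b=cv2.cvtColor(shot('scene')['pixels'],4)[220:310,280:400]
cv2.imwrite('pics/c6.png',np.hstack([cv2.resize(a,(400,300)),cv2.resize(b,(400,300))]))
E
```

```text
[ 0.52399828 -0.1472473   0.25514977] [ 0.59680699  0.17005797 -0.4564379   1.60631831  0.0753217   1.38381158
  0.02773732] 84.02655014910317
stack -y part ((0.5252987146377563, 0.03650503233075142), (0.07976832240819931, 0.04764439910650253), 83.9101333618164) (300, 251, 30, 21)
cap_top []
plate4 [([259.0, 227.0, 333.0, 349.0], 0.79), ([264.0, 0.0, 325.0, 52.0], 0.78)]
```

View pics/c6.png

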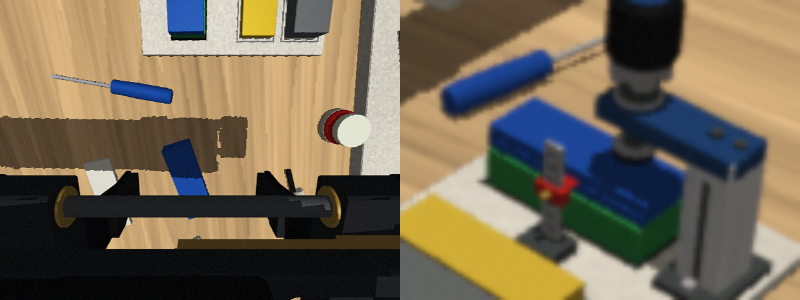

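The stack top now meets the red pointer level (30 + 2×10 mm), flush and square. Now moving so the wrist camera looks straight down at the cap.

>>> {"fn": "arm_command", "kwargs": {"steps": [{"slide":[0,0.04,0.005],"rot":[0,0,0],"grip":1},{"slide":[0,0.05,0.005],"rot":[0,0,0],"grip":1},{"slide":[0,0.05,0.005],"rot":[0,0,0],"grip":1},{"slide":[0.003,0.04,0],"rot":[0,0,0],"grip":1},{"slide":[0,0,0],"rot":[0,0,0],"grip":1},{"slide":[0,0,0],"rot":[0,0,0],"grip":1},{"slide":[0,0,0],"rot":[0,0,0],"grip":1},{"slide":[0,0,0],"rot":[0,0,0],"grip":1}]}}

```text
time: 16.15
ee_pos: [0.5272, 0.031, 0.2708]
eef_rot: [0.744, 0.669, -0.0, 0.0]
ft_force: [-0.0, -0.7, 0.4]
width: 0.087
grip_force: 0.0
```

```bash
python3 - <<'E'
from h import *
np.set_printoptions(precision=4,suppress=True)
p=shot('wrist','w7.png');s=sensors.read_state();print(s['ee_pos'])
for k in ('cap_top','foot'):
    r=eyes.look_for(k,p);print(k,[(np.round(a['bbox']).tolist(),round(a['conf'],2)) for a in r[:2]])
    if r:
        b=r[0]['bbox'];c=((b[0]+b[2])/2,(b[1]+b[3])/2);print(ray(p,c,.205))
print('expect px',proj(p,[.5344,.1075,.205]))
cv2.imwrite('pics/w7s.png',cv2.resize(cv2.imread('pics/w7.png')[0:300,120:520],(800,600)))
E
```

```text
[0.5272 0.0312 0.2708]
cap_top [([278.0, 84.0, 360.0, 170.0], 0.67), ([278.0, 364.0, 324.0, 384.0], 0.48)]
[0.5375 0.1078 0.205 ]
foot []
expect px [313.5033 127.7541]
```

View pics/w7s.png

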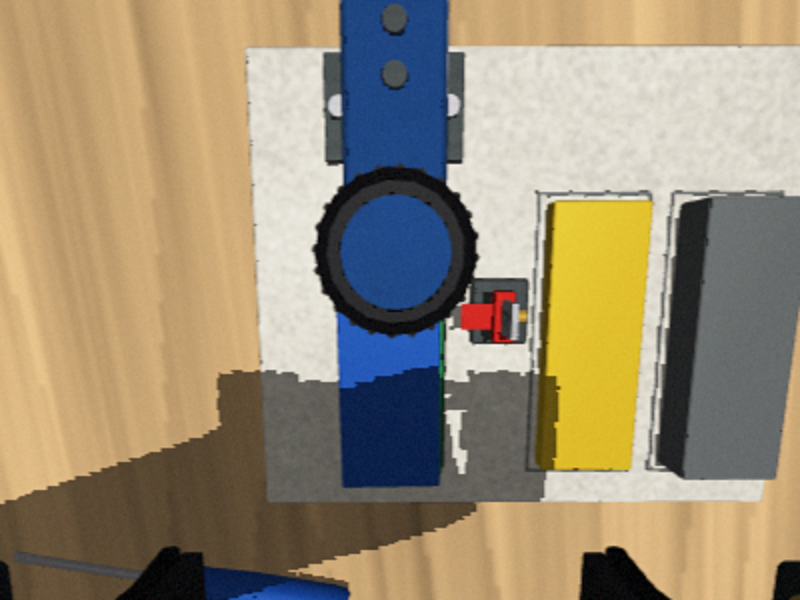

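The cap centre is at full-image (318,125.5), which gives about (0.5365, 0.108). That is within 2–3 mm of the top-view value. The plates sit square under the beam. Next I move over the cap and pre-turn anticlockwise.

>>> {"fn": "arm_command", "kwargs": {"steps": [{"slide":[0.0015,0.013,0],"rot":[0,0,9],"grip":1},{"slide":[0.0015,0.013,0],"rot":[0,0,9],"grip":1},{"slide":[0.0015,0.013,0],"rot":[0,0,9],"grip":1},{"slide":[0.0015,0.013,0],"rot":[0,0,9],"grip":1},{"slide":[0.0015,0.013,0],"rot":[0,0,9],"grip":1},{"slide":[0.0015,0.012,0],"rot":[0,0,9],"grip":1},{"slide":[0,0,0],"rot":[0,0,9],"grip":1},{"slide":[0,0,0],"rot":[0,0,3],"grip":1}]}}

```text
time: 17.3
ee_pos: [0.5362, 0.109, 0.2708]
eef_rot: [0.257, 0.966, 0.0, -0.0]
ft_force: [-0.6, -0.6, 0.1]
width: 0.0869
grip_force: 0.0
```

```bash
python3 - <<'E'
from h import *
p=shot('wrist');p=shot('wrist');s=sensors.read_state();print(s['ee_pos'],s['joint_positions'],np.degrees(2*np.arctan2(s['eef_rot'][1],s['eef_rot'][0])))
E
```

```text
[0.53621816 0.10882956 0.27085878] [ 0.36828804  0.21006601 -0.74944192  1.56257499  0.14394072  1.42566205
  0.6564216 ] 150.01487881702323
```

>>> {"fn": "arm_command", "kwargs": {"steps": [{"slide":[0,-0.001,-0.03],"rot":[0,0,0],"grip":1},{"slide":[0,0,-0.03],"rot":[0,0,0],"grip":1},{"slide":[0,0,-0.025],"rot":[0,0,0],"grip":1},{"slide":[0,0,-0.015],"rot":[0,0,0],"grip":1},{"slide":[0,0,0],"rot":[0,0,0],"grip":0.7},{"slide":[0,0,0],"rot":[0,0,0],"grip":0.5},{"slide":[0,0,0],"rot":[0,0,0],"grip":0.5},{"slide":[0,0,0],"rot":[0,0,0],"grip":0.3}], "newtons": 20}}

```text
time: 18.4
ee_pos: [0.5364, 0.1081, 0.1714]
eef_rot: [0.259, 0.966, 0.0, 0.0]
ft_force: [-0.4, -0.7, 0.2]
width: 0.0553
grip_force: 0.0
```

>>> {"fn": "arm_command", "kwargs": {"steps": [{"slide":[0,0,0],"rot":[0,0,0],"grip":0.3},{"slide":[0,0,0],"rot":[0,0,0],"grip":0.3},{"slide":[0,0,0],"rot":[0,0,0],"grip":0.3},{"slide":[0,0,-0.002],"rot":[0,0,0],"grip":0.3},{"slide":[0,0,-0.001],"rot":[0,0,0],"grip":0.3},{"slide":[0,0,0],"rot":[0,0,0],"grip":0.3},{"slide":[0,0,0],"rot":[0,0,0],"grip":0.3},{"slide":[0,0,0],"rot":[0,0,0],"grip":0.3}], "newtons": 50}}

```text
time: 19.4
ee_pos: [0.5362, 0.1075, 0.1679]
eef_rot: [0.259, 0.966, -0.0, 0.0]
ft_force: [-2.7, -4.9, 4.2]
width: 0.048
grip_force: 50.0
```

>>> {"fn": "arm_command", "kwargs": {"steps": [{"slide":[0,0,-0.001],"rot":[0,0,-2],"grip":0.3},{"slide":[0,0,0],"rot":[0,0,-2],"grip":0.3},{"slide":[0,0,0],"rot":[0,0,-2],"grip":0.3},{"slide":[0,0,0],"rot":[0,0,-2],"grip":0.3},{"slide":[0,0,0],"rot":[0,0,-2],"grip":0.3},{"slide":[0,0,0],"rot":[0,0,0],"grip":0.3},{"slide":[0,0,0],"rot":[0,0,0],"grip":0.3},{"slide":[0,0,0],"rot":[0,0,0],"grip":0.3}]}}

```text
time: 20.4
ee_pos: [0.5361, 0.1076, 0.1668]
eef_rot: [0.342, 0.94, -0.0, -0.0]
ft_force: [-2.0, -4.6, 3.4]
width: 0.0483
grip_force: 50.0
```

```bash
cat >> h.py <<'E'
def st():
    s=sensors.read_state();print(s['ee_pos'].round(4),'F',s['ft_force'].round(1),'T',s['torque'].round(2),'yaw',np.degrees(2*np.arctan2(s['eef_rot'][1],s['eef_rot'][0])).round(1),'w',round(s['width'],4))
E
python3 -c "from h import *;st()"
```

```text
[0.5361 0.1076 0.1668] F [-2.  -4.6  3.4] T [-0.82  0.41 -0.01] yaw 140.0 w 0.0483
```

>>> {"fn": "arm_command", "kwargs": {"steps": [{"slide":[0,0,-0.001],"rot":[0,0,-2],"grip":0.3},{"slide":[0,0,0],"rot":[0,0,-2],"grip":0.3},{"slide":[0,0,-0.001],"rot":[0,0,-2],"grip":0.3},{"slide":[0,0,0],"rot":[0,0,-2],"grip":0.3},{"slide":[0,0,0],"rot":[0,0,0],"grip":0.3},{"slide":[0,0,0],"rot":[0,0,0],"grip":0.3},{"slide":[0,0,0],"rot":[0,0,0],"grip":0.3},{"slide":[0,0,0],"rot":[0,0,0],"grip":0.3}]}}

```text
time: 21.4
ee_pos: [0.5361, 0.1076, 0.1648]
eef_rot: [0.407, 0.913, -0.0, 0.0]
ft_force: [-2.0, -4.6, 3.0]
width: 0.0482
grip_force: 50.0
```

```bash
python3 - <<'E'
from h import *
st();p=shot('scene');cv2.imwrite('pics/s8.png',cv2.cvtColor(p['pixels'],4))
E
```

```text
[0.5361 0.1076 0.1648] F [-2.  -4.6  3. ] T [-0.97  0.39  0.01] yaw 131.9 w 0.0482
```

>>> {"fn": "arm_command", "kwargs": {"steps": [{"slide":[0,0,-0.003],"rot":[0,0,0],"grip":0.3},{"slide":[0,0,-0.003],"rot":[0,0,0],"grip":0.3},{"slide":[0,0,-0.003],"rot":[0,0,0],"grip":0.3},{"slide":[0,0,-0.003],"rot":[0,0,0],"grip":0.3},{"slide":[0,0,0],"rot":[0,0,0],"grip":0.3},{"slide":[0,0,0],"rot":[0,0,0],"grip":0.3},{"slide":[0,0,0],"rot":[0,0,0],"grip":0.3},{"slide":[0,0,0],"rot":[0,0,0],"grip":0.3}]}}

```text
time: 22.45
ee_pos: [0.5362, 0.1077, 0.153]
eef_rot: [0.407, 0.913, -0.0, 0.0]
ft_force: [-2.5, -4.6, 4.9]
width: 0.0479
grip_force: 50.0
```

```bash
python3 -c "from h import *;st()"
```

```text
[0.5362 0.1077 0.153 ] F [-2.5 -4.6  4.9] T [-1.01  0.5   0.03] yaw 131.9 w 0.0479
```

>>> {"fn": "arm_command", "kwargs": {"steps": [{"slide":[0,0,-0.003],"rot":[0,0,0],"grip":0.3},{"slide":[0,0,-0.003],"rot":[0,0,0],"grip":0.3},{"slide":[0,0,-0.003],"rot":[0,0,0],"grip":0.3},{"slide":[0,0,-0.003],"rot":[0,0,0],"grip":0.3},{"slide":[0,0,-0.001],"rot":[0,0,0],"grip":0.3},{"slide":[0,0,0],"rot":[0,0,0],"grip":0.3},{"slide":[0,0,0],"rot":[0,0,0],"grip":0.3},{"slide":[0,0,0],"rot":[0,0,0],"grip":0.3}]}}

```text
time: 23.45
ee_pos: [0.5363, 0.1076, 0.1409]
eef_rot: [0.407, 0.913, -0.0, 0.0]
ft_force: [-8.1, -6.5, 12.9]
width: 0.048
grip_force: 50.0
```

```bash
python3 -c "from h import *;st()"
```

```text
[0.5363 0.1076 0.1409] F [-8.1 -6.5 12.9] T [-1.35  1.48 -0.02] yaw 131.9 w 0.048
```

>>> {"fn": "arm_command", "kwargs": {"steps": [{"slide":[0,0,-0.001],"rot":[0,0,-3],"grip":0.3},{"slide":[0,0,0],"rot":[0,0,-5],"grip":0.3},{"slide":[0,0,0],"rot":[0,0,-6],"grip":0.3},{"slide":[0,0,0],"rot":[0,0,-6],"grip":0.3},{"slide":[0,0,0],"rot":[0,0,-6],"grip":0.3},{"slide":[0,0,0],"rot":[0,0,-6],"grip":0.3},{"slide":[0,0,0],"rot":[0,0,-6],"grip":0.3},{"slide":[0,0,0],"rot":[0,0,0],"grip":0.3}]}}

```text
time: 24.45
ee_pos: [0.5365, 0.1078, 0.1401]
eef_rot: [0.683, 0.73, 0.0, 0.001]
ft_force: [-6.1, -6.0, 14.2]
width: 0.0484
grip_force: 50.0
```

```bash
python3 -c "from h import *;st()"
```

```text
[0.5365 0.1078 0.1401] F [-6.1 -6.  14.2] T [-1.32  1.48 -0.01] yaw 93.9 w 0.0484
```

>>> {"fn": "arm_command", "kwargs": {"steps": [{"slide":[0,0,0],"rot":[0,0,-6],"grip":0.3},{"slide":[0,0,0],"rot":[0,0,-6],"grip":0.3},{"slide":[0,0,0],"rot":[0,0,-6],"grip":0.3},{"slide":[0,0,0],"rot":[0,0,-6],"grip":0.3},{"slide":[0,0,0],"rot":[0,0,-6],"grip":0.3},{"slide":[0,0,0],"rot":[0,0,-6],"grip":0.3},{"slide":[0,0,0],"rot":[0,0,-5],"grip":0.3},{"slide":[0,0,0],"rot":[0,0,0],"grip":0.3}]}}

```text
time: 25.45
ee_pos: [0.5368, 0.1077, 0.1402]
eef_rot: [0.896, 0.445, 0.001, 0.001]
ft_force: [-5.6, -5.8, 14.6]
width: 0.0475
grip_force: 50.0
```

```bash
python3 -c "from h import *;st()"
```

```text
[0.5368 0.1077 0.1402] F [-5.6 -5.8 14.6] T [-1.25  1.36 -0.  ] yaw 52.9 w 0.0475
```

>>> {"fn": "arm_command", "kwargs": {"steps": [{"slide":[0,0,0],"rot":[0,0,-2],"grip":0.3},{"slide":[0,0,0],"rot":[0,0,-2],"grip":0.3},{"slide":[0,0,0],"rot":[0,0,-2],"grip":0.3},{"slide":[0,0,0],"rot":[0,0,-2],"grip":0.3},{"slide":[0,0,0],"rot":[0,0,0],"grip":0.3},{"slide":[0,0,0],"rot":[0,0,0],"grip":0.3},{"slide":[0,0,0],"rot":[0,0,0],"grip":0.3},{"slide":[0,0,0],"rot":[0,0,0],"grip":0.3}]}}

```text
time: 26.45
ee_pos: [0.5371, 0.1079, 0.1404]
eef_rot: [0.924, 0.383, 0.001, 0.001]
ft_force: [-4.6, -6.6, 13.7]
width: 0.0486
grip_force: 50.0
```

```bash
python3 -c "from h import *;st()"
```

```text
[0.5371 0.1079 0.1404] F [-4.6 -6.6 13.7] T [-1.23  0.99  0.88] yaw 45.0 w 0.0486
```

>>> {"fn": "arm_command", "kwargs": {"steps": [{"slide":[0,0,0],"rot":[0,0,2],"grip":0.3},{"slide":[0,0,0],"rot":[0,0,2],"grip":0.3},{"slide":[0,0,0.002],"rot":[0,0,0],"grip":0.3},{"slide":[0,0,0.002],"rot":[0,0,0],"grip":0.3},{"slide":[0,0,0.002],"rot":[0,0,0],"grip":0.3},{"slide":[0,0,0.001],"rot":[0,0,0],"grip":0.3},{"slide":[0,0,0],"rot":[0,0,0],"grip":0.3},{"slide":[0,0,0],"rot":[0,0,0],"grip":0.3}]}}

```text
time: 27.45
ee_pos: [0.537, 0.1079, 0.147]
eef_rot: [0.91, 0.414, 0.001, 0.001]
ft_force: [-3.1, -5.1, 9.8]
width: 0.0478
grip_force: 50.0
```

```bash
python3 -c "from h import *;st()"
```

```text
[0.537  0.1079 0.147 ] F [-3.1 -5.1  9.8] T [-1.1   0.71  0.08] yaw 48.9 w 0.0478
```

>>> {"fn": "arm_command", "kwargs": {"steps": [{"slide":[0,0,0.001],"rot":[0,0,0],"grip":0.3},{"slide":[0,0,0],"rot":[0,0,0],"grip":0.3},{"slide":[0,0,0],"rot":[0,0,0],"grip":0.3},{"slide":[0,0,0],"rot":[0,0,0],"grip":0.6},{"slide":[0,0,0],"rot":[0,0,0],"grip":0.8},{"slide":[0,0,0],"rot":[0,0,0],"grip":1},{"slide":[0,0,0],"rot":[0,0,0],"grip":1},{"slide":[0,0,0],"rot":[0,0,0],"grip":1}]}}

```text
time: 28.45
ee_pos: [0.5361, 0.1081, 0.1468]
eef_rot: [0.91, 0.415, 0.0, -0.0]
ft_force: [-0.2, -0.6, 0.5]
width: 0.0826
grip_force: 0.0
```

>>> {"fn": "arm_command", "kwargs": {"steps": [{"slide":[0,0,0.03],"rot":[0,0,0],"grip":1},{"slide":[0,0,0.04],"rot":[0,0,0],"grip":1},{"slide":[0,0,0.04],"rot":[0,0,0],"grip":1},{"slide":[0,-0.04,0.02],"rot":[0,0,0],"grip":1},{"slide":[0,-0.06,0],"rot":[0,0,0],"grip":1},{"slide":[0,-0.06,0],"rot":[0,0,0],"grip":1},{"slide":[0,-0.06,0],"rot":[0,0,0],"grip":1},{"slide":[0,0,0],"rot":[0,0,0],"grip":1}]}}

```text
time: 29.45
ee_pos: [0.5354, -0.1178, 0.2765]
eef_rot: [0.912, 0.411, -0.001, 0.001]
ft_force: [0.2, 0.1, 1.1]
width: 0.0872
grip_force: 0.0
```

```bash
python3 - <<'E'
from h import *
st();p=shot('scene','s9.png');r=eyes.look_for('cap_top',p);print(r[:1])
for d in (0,.0225,.0265):
    print(d,[proj(p,[.536,.108,z-d]).round(1).tolist() for z in (.205,.160)])
a=cv2.imread('pics/s9.png')[200:320,270:400];b=cv2.imread('pics/scene0.png')[200:320,270:400]
cv2.imwrite('pics/c9.png',np.hstack([cv2.resize(b,(400,370)),cv2.resize(a,(400,370))]))
E
```

```text
[ 0.5354 -0.1178  0.2765] F [0.2 0.1 1.1] T [ 0.04 -0.03 -0.01] yaw 48.5 w 0.0872
[{'bbox': [341.1, 222.8, 364.1, 276.5], 'conf': 0.86}]
0 [[353.9, 217.8], [352.4, 235.8]]
0.0225 [[353.2, 226.9], [351.7, 244.5]]
0.0265 [[353.0, 228.5], [351.5, 246.0]]
```

View pics/c9.png

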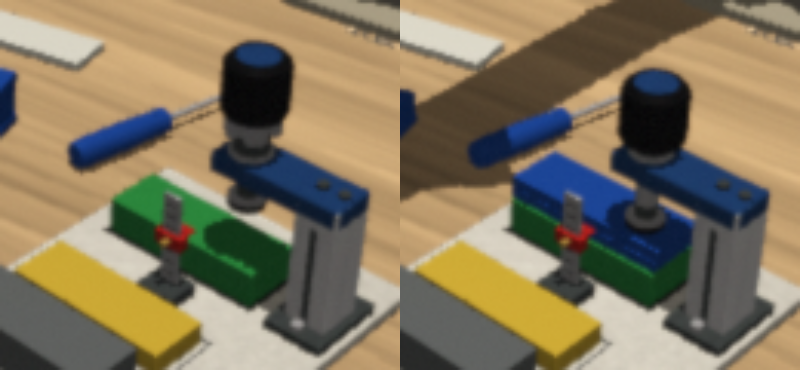

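The cap top dropped by about 8.9 px. I expect 9.1 px for the catch and 10.7 px for turned but not caught, so it is seated with the foot on the stack. Handing in.

```bash
python3 -c "
from bench import order;print(order.close_job())"
```

```text
the job is handed in; nothing more can be done
None
```

I added two blue plates to the green block, so the stack meets the red mark, locked the hold-down in its catch with the foot on the stack, and handed the job in; the judge's result was not shown.

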